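# Slide the gauge case home along the checking lane

### The job

Push the large wooden gauge case along the steel plate, into the lane between the two guide rails and on until it sits fully home and square against the stop bar at the end, without ramming the stop. The rails have just been set true, so neither the case nor the robot may touch either of them. Only push with the fingers: do not pinch or lift the case, leave everything else alone, and finish clear of it all.

Things in the scene. Friction and masses are not known exactly. Their poses are not given: they have to be found in the camera images.
- case: the gauge case to push: closed light-wood box with brass corners and a paper label, 100 mm wide (its x), 130 mm long (its y), 50 mm high, 0.4 to 0.85 kg, plain flat sides, sliding freely on the plate (it takes about 2 to 6 N to push it along). Origin at the centre of its underside. Its +y end is the leading end. It starts on the open part of the plate before the lane, off the lane's centre line by up to 25 mm and turned by up to about 0.17 rad
- plate: dark steel base plate, 300 mm (its x) by 500 mm (its y) and 12 mm thick, fixed on the table. Origin at the centre of its underside; top face at 12 mm. The lane runs along its y axis on its centre line (x = 0), which points to the robot's left (turned by up to 0.2 rad). The rails begin at y = -30 mm; the part from y = -250 to -30 mm is open, with nothing but the case on it. The case is home with its origin at x = 0, y = 150 mm in this frame
- rail_near: steel guide rail fixed on the plate, on the robot's side of the lane: 12 mm wide (x), 265 mm long (y), 16 mm high. Origin at the centre of its underside, at x = -70, y = 102.5 mm on the plate. The clear lane between the two rails is 128 mm wide, 14 mm more than the case on each side when centred
- rail_far: steel guide rail like the other, on the far side of the lane, at x = +70, y = 102.5 mm on the plate
- stop: steel bar fixed across the end of the lane: 120 mm wide (x), 20 mm thick (y), 30 mm high, rigid. Origin at the centre of its underside, at x = 0, y = 225 mm on the plate; the face that the case meets is at y = 215 mm
- slug: bystander: upright plain steel round, 26 mm diameter, 40 mm tall, on the plate beside the near rail, outside the lane; origin at the centre of its underside
- nut: bystander: steel hexagon blank, 32 mm across corners, 14 mm high, on the plate beyond the far rail, outside the lane; origin at the centre of its underside
- vblock: bystander: small steel V-block, 40 x 35 x 34 mm, on the plate beyond the far rail, outside the lane; origin at the centre of its underside
- file: bystander: hand file lying on the table to the robot's right, wooden handle 95 mm and steel blade 160 mm, 27 mm high; origin at the joint of handle and blade, its x axis towards the blade
- can: bystander: standing can, 60 mm diameter, 160 mm tall, on the table to the robot's left; origin at the centre of its underside
- hammer: bystander: hammer lying on the table to the robot's left, 260 mm long and 26 mm high; origin on the handle under its middle; its x axis points along it towards the head
- smallcase: bystander: closed wooden case 60 x 90 x 35 mm, smaller than the one to push, on the bare table at the far right; origin at the centre of its underside
There are look-alikes about, which are no part of the job. What is shaped like the case but orange, red or turquoise is not meant.

How it is judged:
By the outcome, as a careful person would: the job done as asked, in the order asked, and still so for the second after the job is handed in, with the robot touching nothing.
It also fails if it takes over 72 s, if anything falls off the work surface, if the arm or the gripper's body presses on something with over 40 N, if the wrist force passes 120 N, or if a joint passes its speed limit or range.

### The arm

A 6-joint arm with a two-finger parallel gripper is mounted at the origin on the work surface. World frame = base frame: x ahead of the robot, y to its left, z up, the work surface at z = 0. Lengths are in m, angles in degrees, forces in N, time in s.
With the tool pointing down it reaches from about 0.375 to 0.9 m from the base axis. Payload 3.1 kg.
Tool frame: the origin (TCP) lies between the finger pads; the fingertips stand 22 mm ahead of it and the grasp point (between the pads) lies 3 mm ahead of it; z points along the fingers, y is the line along which they close (so a half turn about z gives the same grasp; the last joint's range is limited). The gripper opens to 87 mm and grips with 3 to 60 N. Pads are 19 mm wide; open, the fingers measure 117 mm over their backs; the gripper's body (75 mm by 190 mm) begins 51 mm behind the grasp point.
Start: joints at [61.106, 30.224, 82.088, -0, 67.689, -10.227], TCP at [0.2, 0.592, 0.245] pointing down, gripper open.
Joint ranges: [-176.69, 176.69], [-43.24, 126.21], [12.49, 139.97], [-82, 262], [0, 151.66], [-163.58, 163.58]. Speed limits (degrees/s): [159.86, 159.86, 180, 180, 180, 180].

### API

Orientations are given as a 3x3 rotation matrix whose columns are the frame's x, y, z axes.
In Python, from rig import bot, capture, search_frame, outline_of, spot_point gives the robot as it stands.
- The arm moves only by the tool jog_arm, never from a script. Its argument "rows" is text: rows parted by semicolons, each of 7 numbers parted by spaces: the opening, from 0 (shut) to 1 (fully open), then the shift along the tool's x, y, z as a fraction of full scale, then the turn, a rotation vector about the tool's x, y, z as a fraction of full scale. A call has 1 to 20 rows; each row is the pose to reach, as a shift and turn from the pose commanded when the call began, along the tool's axes at that moment; what a row does not reach only later rows make up. Full scale, the value 1, is 0.5 m for a shift and pi/4 rad for a turn. A row lasts 1/12 s, in which the tool goes at most 41.7 mm and 7.16 degrees, less where a joint would pass 70% of its speed; a pose out of reach is approached as far as the arm can. A call with a number of a shift or a turn outside -1 to 1 is refused whole. A call with a gripper value outside its range is refused whole. The fingers move at their own pace and stop on an object; the grip force is fixed at half the most. Time passes only in rows, so rows that repeat a pose let the fingers close. It gives the time, the measured TCP pose, the force, the opening and the grip force at its end, in the units of the state.
- bot.read_state(): the state, without advancing time (a new reading comes with each control period).
- capture(name): name is "side" or "top" or "wrist"; returns a dict with "pixels" (420x560x3 uint8, red, green, blue), "fx", "fy", "cx", "cy" (pixels), "distortion" ([k1, k2, p1, p2, k3] as OpenCV has them; the pictures are not rectified), "R" (3x3) and "t" (3): a world point X has camera coordinates R X + t; the wrist camera has in their place "mount" (4x4, takes a point from camera to tool coordinates, whose origin is the TCP and whose axes are the flange's). Camera axes: x right, y down, z forward; pixel columns grow to the right and rows downward; lengths in m; the calibration is good to about 2 mm. A picture is of the moment at which its call begins: read the wrist's pose just before it. There is no depth.
- bot.hand_in(): hands the job in; it is judged then, once.
Trained networks look in a picture, given as the dict that the camera call returned (one of the last four; its "shot" number tells which), for a name from the list of things; names that differ only in an ending like _2 or _b are one class to them, and where a whole thing is asked for, a point or a joint stands for the part that bears it (a point fixed in the world has none). Each returns a list of dicts, best first, with "conf" (0 to 1); they miss things now and then, are a little off and sometimes report something else, mostly with a low value. They report only what shows in the picture. A call takes as long as a camera call. They do not tell look-alikes from the thing itself.
- search_frame(label, picture): "point" ([x, y, z] in m, in world coordinates, good to about 4 mm: the middle of the surface that is visible of it).
- outline_of(label, picture): "region" (420x560 bool, what is visible of it).
- spot_point(label, picture): "point" ([x, y, z] in m, in world coordinates, good to about 4 mm: a listed point, or the origin of a listed thing).
The state is a dict: "time_s": time; "joint_positions": joint angles; "qvel": joint speeds; "tau": joint torques, N m; "position": TCP position; "tcp_rot": TCP orientation; "force": force on the tool from outside, world axes, zero at the start; "moment": the same for the moment, N m; "opening": opening from 0.0 (shut) to 1.0 (fully open); "grasp_force": force on a finger pad.
Only numpy, scipy, OpenCV 4.12 (cv2) and the standard library are available. Lean on these libraries where they do the work, as an engineer would, in place of code of your own. Each camera call takes 0.05 s, during which the arm holds its last target. There are 200 camera calls.

## Working session

There is one attempt and no reset: what is moved stays moved. The work goes in short steps, Python scripts to look and compute and a tool call to move; the robot and the scene stay as the last step left them, time stands still between calls to the robot, and variables do not carry over. Pictures are saved under pics/ and viewed, at most 10 in all, crops included, and the job is handed in when it is done.

Besides the shell and the picture viewer there is one more tool, called by a JSON object that holds its "name" and its "arguments". jog_arm: Moves the arm, as the interface text tells. Its arguments: {"type":"object","properties":{"rows":{"type":"string"}},"required":["rows"]}

```bash
ls; mkdir -p pics
python3 - <<'E'
from rig import *
import cv2,numpy as np
print(bot.read_state())
for n in ("top","side"):
    p=capture(n); cv2.imwrite(f"pics/{n}0.png",cv2.cvtColor(p["pixels"],cv2.COLOR_RGB2BGR))
    print(n,p["fx"],p["fy"],p["cx"],p["cy"],p["distortion"],np.round(p["R"],4).tolist(),p["t"])
    for l in ("case","plate","rail_near","rail_far","stop","slug"):
        print(l,[(np.round(d["point"],4),round(d["conf"],2)) for d in spot_point(l,p)[:3]])
E
```

```text
pics
{'time_s': 0.0, 'joint_positions': array([ 6.11065691e+01,  3.02797187e+01,  8.21562647e+01, -1.01238596e-03,
        6.76887435e+01, -1.02258237e+01]), 'qvel': array([-0.02711161,  0.11816469,  0.03830431,  0.04524338, -0.0389512 ,
       -0.07344667]), 'tau': array([ 4.80069248e-04, -4.40052903e+01, -1.76587987e+01,  6.33714627e-02,
        5.82170917e-02, -1.47554606e-04]), 'position': array([0.19967385, 0.5915241 , 0.24356419]), 'tcp_rot': array([[-9.47393349e-01,  3.20069939e-01, -1.03752359e-03],
       [ 3.20071406e-01,  9.47391488e-01, -1.91381140e-03],
       [ 3.70387523e-04, -2.14521383e-03, -9.99997630e-01]]), 'force': array([ 0.34302786,  0.00820615, -0.38871634]), 'moment': array([-0.02261353, -0.01637705, -0.003038  ]), 'grasp_force': 0.0, 'opening': 0.9967683900487626}
top 427.8494549078251 427.8494549078251 283.92342819374505 208.29079302360347 [0.00955623 0.         0.         0.         0.        ] [[0.0231, -0.9997, 0.0018], [-0.9874, -0.0231, -0.1568], [0.1568, 0.0018, -0.9876]] [-9.57754400e-04  5.49080919e-01  1.38609410e+00]
case [(array([ 0.8008, -0.2791
[... 340 characters left out ...]
0.26)]
slug [(array([0.4521, 0.0734, 0.0117]), 0.56), (array([5.673e-01, 1.320e-02, 1.000e-04]), 0.36)]
side 411.9792692122528 411.9792692122528 283.3885243192858 209.000213167509 [-0.12220124  0.          0.          0.          0.        ] [[-0.9973, -0.0729, 0.0133], [-0.0642, 0.7601, -0.6466], [0.037, -0.6457, -0.7627]] [0.54748928 0.05726224 1.24123065]
case [(array([ 0.7994, -0.2848,  0.0023]), 0.8), (array([0.2937, 0.1771, 0.0012]), 0.78), (array([ 0.536 , -0.1367,  0.0102]), 0.65)]
plate [(array([0.5678, 0.0123, 0.0015]), 0.63)]
rail_near [(array([0.5142, 0.1255, 0.0109]), 0.87)]
rail_far [(array([0.6511, 0.1014, 0.0128]), 0.87)]
stop []
slug [(array([0.4478, 0.0714, 0.0113]), 0.68)]
```

View pics/top0.png

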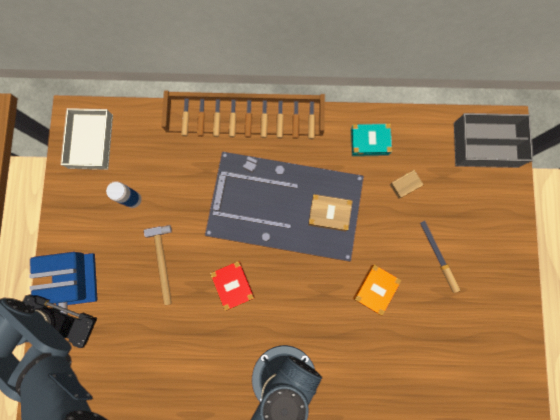

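View pics/side0.png

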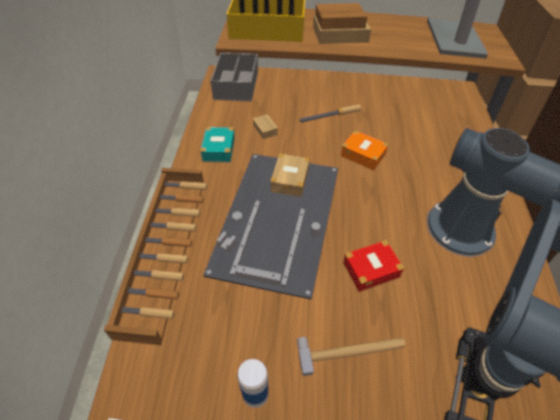

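The top view shows five candidates:
- Light wood with a label on the plate, at (331,212).
- Turquoise at (372,140).
- Red at (232,286).
- Orange at (378,290).
- Small plain wood at (407,184), which is on the bare table.

The one at (331,212) fits: light wood with brass corners, on the open part of the plate. The lane runs left to the stop at (219,190). I'll confirm it in a crop.

```bash
cat > h.py <<'E'
from rig import *
import cv2,numpy as np
from scipy.spatial.transform import Rotation as Rn
from scipy.optimize import least_squares
def extr(p,st=None):
    if "R" in p: return np.array(p["R"]),np.array(p["t"])
    M=np.array(p["mount"]); T=np.eye(4); T[:3,:3]=st["tcp_rot"]; T[:3,3]=st["position"]
    W=np.linalg.inv(T@M); return W[:3,:3],W[:3,3]
def K(p): return np.array([[p["fx"],0,p["cx"]],[0,p["fy"],p["cy"]],[0,0,1]])
def proj(p,X,st=None):
    R,t=extr(p,st); return cv2.projectPoints(np.float64(X).reshape(-1,3),cv2.Rodrigues(R)[0],t,K(p),np.array(p["distortion"]))[0][:,0]
def back(p,uv,z,st=None):
    R,t=extr(p,st); n=cv2.undistortPoints(np.float64(uv).reshape(-1,1,2),K(p),np.array(p["distortion"]))[:,0]
    d=np.c_[n,np.ones(len(n))]@R; c=-R.T@t
    return c+d*((z-c[2])/d[:,2])[:,None]
def quad(mask):
    c=max(cv2.findContours(mask.astype(np.uint8),0,1)[0],key=cv2.contourArea); return cv2.minAreaRect(c)
def shift(target,yaw_y=None):
    "tool-axis fractions to TCP target (world), and z turn to make tool y point at world angle yaw_y(deg)"
    s=bot.read_state(); R=np.array(s["tcp_rot"]); d=R.T@(np.array(target)-s["position"])/0.5
    out=[np.round(d,4)]
    if yaw_y is not None:
        a=np.radians(yaw_y); y=np.array([np.cos(a),np.sin(a),0]); z=np.array([0,0,-1.]); G=np.c_[np.cross(y,z),y,z]
        out.append(np.round(Rn.from_matrix(R.T@G).as_rotvec()/(np.pi/4),4))
    return out
E
python3 - <<'E'
from h import *
p=capture("top")
cv2.imwrite("pics/crop.png",cv2.cvtColor(cv2.resize(p["pixels"][140:270,195:375],None,fx=4,fy=4,interpolation=cv2.INTER_CUBIC),cv2.COLOR_RGB2BGR))
pc=back(p,[(225,155),(362,178),(348,257),(208,234)],0.012);print(pc.round(4),pc.mean(0))
w=capture("wrist");print(np.round(w["mount"],3),w["fx"])
print(shift((0.5,-0.1,0.37),-9.8))
for l in ("slug","nut","vblock"):print(l,[(np.round(d["point"],3),round(d["conf"],2)) for d in spot_point(l,p)[:3]])
E
```

```text
[[ 0.737   0.2213  0.012 ]
 [ 0.6661 -0.2553  0.012 ]
 [ 0.3936 -0.2068  0.012 ]
 [ 0.46    0.2664  0.012 ]] [0.56414891 0.00640018 0.012     ]
[[ 0.    -0.958 -0.286  0.078]
 [ 1.    -0.     0.    -0.   ]
 [-0.    -0.286  0.958 -0.139]
 [ 0.     0.     0.     1.   ]] 290.74500549217333
[array([-1.0115, -1.1194, -0.2509]), array([ 1.000e-04, -0.000e+00,  1.803e+00])]
slug [(array([0.449, 0.073, 0.013]), 0.61)]
nut [(array([ 0.538, -0.138,  0.017]), 0.63)]
vblock [(array([0.7  , 0.136, 0.015]), 0.66)]
```

View pics/crop.png

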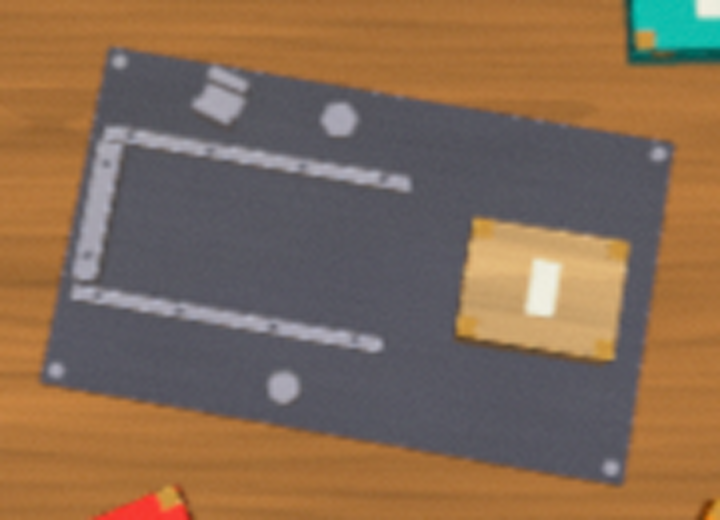

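Confirmed: the light-wood case with brass corners and a paper label is at about (545,290) in the crop, on the open end of the plate. The rails and stop are to its left. Next I move over it for a wrist view.

{"name": "jog_arm", "arguments": {"rows": "1 -0.5 -0.56 -0.25 0 0 0.9;1 -0.5 -0.56 -0.25 0 0 0.9;1 -0.5 -0.56 -0.25 0 0 0.9;1 -0.5 -0.56 -0.25 0 0 0.9;1 -0.5 -0.56 -0.25 0 0 0.9;1 -0.5 -0.56 -0.25 0 0 0.9;1 -0.5 -0.56 -0.25 0 0 0.9;1 -0.5 -0.56 -0.25 0 0 0.9;1 -0.5 -0.56 -0.25 0 0 0.9;1 -0.5 -0.56 -0.25 0 0 0.9;1 -0.5 -0.56 -0.25 0 0 0.9;1 -0.5 -0.56 -0.25 0 0 0.9"}}

```text
time_s: 1.95
position: [0.3477, 0.2463, 0.37]
tcp_rot: [[-0.51, 0.86, 0.001], [0.86, 0.51, 0.001], [0.0, 0.002, -1.0]]
force: [-0.4, -0.1, -0.3]
opening: 0.999
grasp_force: 0.0
```

Run:
```python
from h import *
print(bot.read_state()["position"],shift((0.5,-0.1,0.37),-9.8))
```

```text
[0.34768179 0.24631471 0.37004827] [array([-7.512e-01, -9.110e-02, -4.000e-04]), array([ 0.0017, -0.0012,  0.899 ])]
```

{"name": "jog_arm", "arguments": {"rows": "0.5 -0.725 0.06 0 0 0 0.9;0.5 -0.725 0.06 0 0 0 0.9;0.5 -0.725 0.06 0 0 0 0.9;0.5 -0.725 0.06 0 0 0 0.9;0.5 -0.725 0.06 0 0 0 0.9;0.5 -0.725 0.06 0 0 0 0.9;0.5 -0.725 0.06 0 0 0 0.9;0.5 -0.725 0.06 0 0 0 0.9;0.5 -0.725 0.06 0 0 0 0.9;0.5 -0.725 0.06 0 0 0 0.9;0.5 -0.725 0.06 0 0 0 0.9;0.5 -0.725 0.06 0 0 0 0.9"}}

```text
time_s: 2.95
position: [0.5581, -0.0472, 0.3684]
tcp_rot: [[0.166, 0.986, -0.003], [0.986, -0.166, 0.002], [0.001, -0.003, -1.0]]
force: [-0.3, -0.6, -0.2]
opening: 0.5
grasp_force: 0.0
```

Run:
```python
from h import *
st=bot.read_state();p=capture("wrist");np.save("pics/w1.npy",p["pixels"])
cv2.imwrite("pics/w1.png",cv2.cvtColor(p["pixels"],cv2.COLOR_RGB2BGR))
for l in ("case","plate","rail_near","rail_far","stop"):
    d=outline_of(l,p)[:2]; print(l,[(round(x["conf"],2),quad(x["region"])) for x in d])
    print(l,[(np.round(d["point"],4),round(d["conf"],2)) for d in spot_point(l,p)[:3]])
```

```text
case [(0.96, ((429.031005859375, 245.6571807861328), (68.88212585449219, 27.733177185058594), 11.659292221069336)), (0.86, ((277.9029541015625, 229.89364624023438), (81.05418395996094, 62.28209686279297), 88.21009063720703))]
case [(array([0.2928, 0.1793, 0.0004]), 0.8), (array([ 0.5382, -0.1368,  0.0128]), 0.77), (array([0.4522, 0.0727, 0.0111]), 0.63)]
plate [(0.87, ((277.0, 136.5), (273.0, 198.0), 90.0)), (0.67, ((331.0, 328.5), (7.0, 10.0), 90.0))]
plate [(array([ 0.5615,  0.0099, -0.0025]), 0.94)]
rail_near [(0.85, ((232.99891662597656, 78.47660064697266), (157.53013610839844, 9.567619323730469), 87.31622314453125))]
rail_near [(array([0.5121, 0.1263, 0.0145]), 0.77)]
rail_far [(0.96, ((323.146728515625, 77.95308685302734), (10.237226486206055, 156.15249633789062), 1.4502161741256714)), (0.36, ((232.94786071777344, 78.5023422241211), (157.55856323242188, 10.04963207244873), 87.43623352050781))]
rail_far [(array([0.6905, 0.0306, 0.0146]), 0.53)]
stop []
stop []
```

View pics/w1.png

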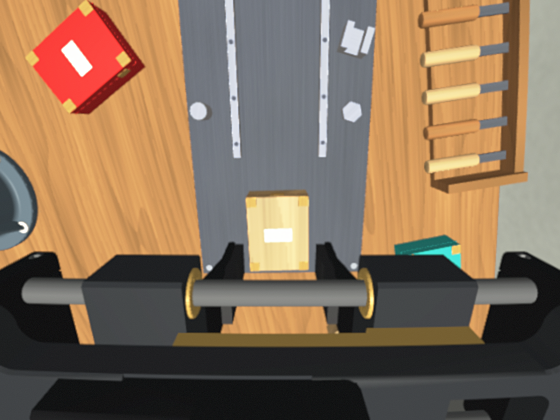

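The wrist view shows the case at (278,232) with its leading edge at row 193. The rails run along columns 235 and 323 and begin at about row 157. The fingers are at row 260. Now I fit the poses.

```bash
cat > fit.py <<'E'
from h import *
def box(w,l,h,ox=0,oy=0,z0=0.012):
    return np.array([[ox+a*w/2,oy+b*l/2,z0+c*h] for a in(-1,1) for b in(-1,1) for c in(0,1)])
def put(q,X):
    c,s=np.cos(q[2]),np.sin(q[2]); return np.c_[q[0]+c*X[:,0]-s*X[:,1],q[1]+s*X[:,0]+c*X[:,1],X[:,2]]
def contour(p,st,q,B,kind,rowmax=415):
    hull=cv2.convexHull(np.float32(proj(p,put(q,B),st))).astype(np.int32)
    m=np.zeros((420,560),np.uint8); cv2.fillConvexPoly(m,hull,1); m=cv2.dilate(m,np.ones((13,13)))
    im=p["pixels"].astype(int); 
    v=im[...,0]-im[...,2] if kind=="wood" else im.sum(2)//3
    v=cv2.GaussianBlur(np.clip(v,0,255).astype(np.uint8),(3,3),0)
    th,_=cv2.threshold(v[m>0].reshape(-1,1),0,255,cv2.THRESH_OTSU)
    b=((v>th)&(m>0)).astype(np.uint8); b=cv2.morphologyEx(b,cv2.MORPH_CLOSE,np.ones((5,5)))
    big=cv2.resize(b*255,None,fx=1,fy=1); c=max(cv2.findContours(big,0,cv2.CHAIN_APPROX_NONE)[0],key=cv2.contourArea)[:,0]
    return c[(c[:,1]>4)&(c[:,1]<rowmax)&(c[:,0]>4)&(c[:,0]<555)]
def fit(views,boxes,q,kind):
    "views: (picture,state,rowmax)"
    for it in range(3):
        C=[(p,st,B,contour(p,st,q,B,kind,rm)) for p,st,rm in views for B in boxes]
        def f(q):
            r=[]
            for p,st,B,c in C:
                h=cv2.convexHull(np.float32(proj(p,put(q,B),st)))
                r+=[(cv2.pointPolygonTest(h,(float(a),float(b)),True)-0.5)*(600/p["fx"]) for a,b in c]
            return np.array(r)
        s=least_squares(f,q,loss="soft_l1",diff_step=1e-5,x_scale=[.01,.01,.05]); q=s.x
    return q,np.median(abs(f(q)))
RAILS=[box(.012,.265,.016,-.07,.1025),box(.012,.265,.016,.07,.1025)]
CASE=[box(.1,.13,.05)]
def rel(c,P):
    d=np.array(c[:2])-P[:2]; a=P[2]; return np.array([np.cos(a)*d[0]+np.sin(a)*d[1],-np.sin(a)*d[0]+np.cos(a)*d[1]])*1000,np.degrees(c[2]-P[2])
def world(P,x,y): return put(P,np.array([[x,y,0]]))[0][:2]
E
python3 - <<'E'
from fit import *
st=bot.read_state();w=capture("wrist");t=capture("top");s=capture("side")
P0=[.566,.01,-.171];C0=[.537,-.138,-.14]
V={"w":[(w,st,240)],"t":[(t,None,415)],"s":[(s,None,415)]}
V["all"]=V["w"]+V["t"]+V["s"]; V["wt"]=V["w"]+V["t"]
for k in V:
    P,e=fit(V[k],RAILS,P0,"steel")
    C,e2=fit(V[k],CASE,C0,"wood")
    print(k,P.round(4),round(e,2),C.round(4),round(e2,2),rel(C,P))
    if k=="all": np.save("P.npy",P)
E
```

```text
w [ 0.5667  0.0102 -0.1507] 1.41 [ 0.5394 -0.1434 -0.1295] 0.59 (array([  -3.92792309, -155.93918696]), np.float64(1.2167108965901385))
t [ 0.5691  0.0166 -0.1483] 0.47 [ 0.5396 -0.1416 -0.1159] 0.69 (array([  -5.80396927, -160.80617591]), np.float64(1.8561673033532444))
s [ 0.5674  0.0049 -0.1506] 0.59 [ 0.5341 -0.202  -0.1668] 8.85 (array([  -1.81362031, -209.61058488]), np.float64(-0.9238244048557805))
all [ 0.5669  0.0104 -0.1516] 0.94 [ 0.5396 -0.1437 -0.1263] 1.02 (array([  -3.72582355, -156.48769719]), np.float64(1.4466180197115488))
wt [ 0.5667  0.0096 -0.1511] 0.99 [ 0.5395 -0.1433 -0.1297] 0.68 (array([  -3.88484704, -155.27035116]), np.float64(1.2241288185000943))
```

Run:
```python
from fit import *
P=np.load("P.npy");print(P)
xy=world(P,-.004,-.258);print(xy,shift((*xy,0.15),np.degrees(P[2])),shift((*xy,0.056),np.degrees(P[2])))
```

```text
[ 0.56689282  0.01041824 -0.15158952]
[ 0.52397821 -0.24401905] [array([-0.396 , -0.0031,  0.4391]), array([ 0.    , -0.    , -0.0219])] [array([-0.396 , -0.0031,  0.6271]), array([ 0.    , -0.    , -0.0219])]
```

{"name": "jog_arm", "arguments": {"rows": "0.5 -0.396 -0.003 0.2 0 0 -0.022;0.5 -0.396 -0.003 0.2 0 0 -0.022;0.5 -0.396 -0.003 0.2 0 0 -0.022;0.5 -0.396 -0.003 0.2 0 0 -0.022;0.5 -0.396 -0.003 0.2 0 0 -0.022;0.5 -0.396 -0.003 0.2 0 0 -0.022;0.5 -0.396 -0.003 0.2 0 0 -0.022;0.5 -0.396 -0.003 0.5 0 0 -0.022;0.5 -0.396 -0.003 0.5 0 0 -0.022;0.5 -0.396 -0.003 0.5 0 0 -0.022;0.5 -0.396 -0.003 0.5 0 0 -0.022;0.5 -0.396 -0.003 0.56 0 0 -0.022;0.5 -0.396 -0.003 0.6 0 0 -0.022;0.5 -0.396 -0.003 0.62 0 0 -0.022;0.5 -0.396 -0.003 0.627 0 0 -0.022;0.5 -0.396 -0.003 0.627 0 0 -0.022"}}

```text
time_s: 4.98
position: [0.5247, -0.2433, 0.0563]
tcp_rot: [[0.15, 0.989, 0.0], [0.989, -0.15, 0.0], [0.0, 0.0, -1.0]]
force: [0.9, -0.1, 0.3]
opening: 0.499
grasp_force: 0.0
```

```bash
cat > look.py <<'E'
from fit import *
import sys
P=np.load("P.npy"); st=bot.read_state(); w=capture("wrist");t=capture("top")
cv2.imwrite(f"pics/{sys.argv[1]}.png",cv2.cvtColor(w["pixels"],cv2.COLOR_RGB2BGR))
c0=[*world(P,float(sys.argv[2])/1000,float(sys.argv[3])/1000),P[2]]
for n,V in (("w",[(w,st,int(sys.argv[4]))]),("t",[(t,None,415)])):
    C,e=fit(V,CASE,c0,"wood"); print(n,rel(C,P),round(e,2))
R=st["tcp_rot"]; print("tcp",rel([*st["position"][:2],np.arctan2(R[1,1],R[0,1])],P),st["position"][2],st["force"].round(2),st["time_s"])
E
python3 look.py w2 -4 -156 415
```

```text
w (array([  -4.29093541, -153.33263058]), np.float64(0.6191614016319351)) 1.0Traceback (most recent call last):
  File "look.py", line 7, in <module>
    C,e=fit(V,CASE,c0,"wood"); print(n,rel(C,P),round(e,2))
        ~~~^^^^^^^^^^^^^^^^^^
  File "fit.py", line 19, in fit
    C=[(p,st,B,contour(p,st,q,B,kind,rm)) for p,st,rm in views for B in boxes]
               ~~~~~~~^^^^^^^^^^^^^^^^^^
  File "fit.py", line 14, in contour
    big=cv2.resize(b*255,None,fx=1,fy=1); c=max(cv2.findContours(big,0,cv2.CHAIN_APPROX_NONE)[0],key=cv2.contourArea)[:,0]
                                            ~~~^^^^^^^^^^^^^^^^^^^^^^^^^^^^^^^^^^^^^^^^^^^^^^^^^^^^^^^^^^^^^^^^^^^^^^
ValueError: max() iterable argument is empty
```

View pics/w2.png

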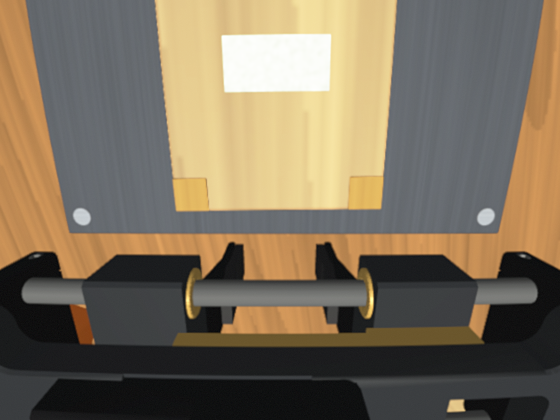

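The view is as intended: the case is centred between the fingers, with its trailing edge at row 210 and the fingers at row 245. First gentle push, up to just before the rails.

{"name": "jog_arm", "arguments": {"rows": "0.5 0.02 0 0 0 0 0;0.5 0.036 0 0 0 0 0;0.5 0.042 0 0 0 0 0;0.5 0.048 0 0 0 0 0;0.5 0.054 0 0 0 0 0;0.5 0.06 0 0 0 0 0;0.5 0.066 0 0 0 0 0;0.5 0.072 0.001 0 0 0 0;0.5 0.078 0.002 0 0 0 0;0.5 0.084 0.003 0 0 0 0;0.5 0.09 0.004 0 0 0 0;0.5 0.096 0.005 0 0 0 0;0.5 0.102 0.006 0 0 0 0;0.5 0.108 0.007 0 0 0 0;0.5 0.114 0.008 0 0 0 0;0.5 0.12 0.009 0 0 0 0;0.5 0.126 0.01 0 0 0 0;0.5 0.132 0.01 0 0 0 0;0.5 0.135 0.01 0 0 0 0;0.5 0.135 0.01 0 0 0 0"}}

```text
time_s: 6.75
position: [0.5393, -0.1773, 0.056]
tcp_rot: [[0.151, 0.989, 0.0], [0.989, -0.151, 0.001], [0.001, 0.0, -1.0]]
force: [1.1, -0.6, 0.6]
opening: 0.503
grasp_force: 0.4
```

```bash
python3 - <<'E'
s=open("look.py").read()
s=s.replace('C,e=fit(V,CASE,c0,"wood"); print(n,rel(C,P),round(e,2))','''
        try: C,e=fit(V,CASE,c0,"wood"); print(n,rel(C,P),round(e,2))
        except Exception as x: print(n,x)''').replace("    \n","")
open("look.py","w").write(s)
E
python3 look.py w3 -2 -114 415
```

```text
w (array([   1.25289844, -113.1477596 ]), np.float64(0.07735273146232605)) 1.95
t (array([ -22.74641177, -165.73304813]), np.float64(72.66928735350406)) 0.8
tcp (array([   1.07379522, -189.74766272]), np.float64(0.006518003996238304)) 0.055959115312509675 [ 1.14 -0.62  0.58] 6.75
```

{"name": "jog_arm", "arguments": {"rows": "0.5 0.004 0 0 0 0 0;0.5 0.012 0 0 0 0 0;0.5 0.02 0 0 0 0 0;0.5 0.028 0 0 0 0 0;0.5 0.036 0 0 0 0 0;0.5 0.044 0 0 0 0 0;0.5 0.052 -0.001 0 0 0 0;0.5 0.06 -0.001 0 0 0 0;0.5 0.068 -0.001 0 0 0 0;0.5 0.076 -0.001 0 0 0 0;0.5 0.084 -0.001 0 0 0 0;0.5 0.092 -0.002 0 0 0 0;0.5 0.1 -0.002 0 0 0 0;0.5 0.108 -0.002 0 0 0 0;0.5 0.116 -0.002 0 0 0 0;0.5 0.124 -0.002 0 0 0 0;0.5 0.132 -0.002 0 0 0 0;0.5 0.138 -0.002 0 0 0 0;0.5 0.14 -0.002 0 0 0 0;0.5 0.14 -0.002 0 0 0 0"}}

```text
time_s: 8.52
position: [0.5487, -0.1081, 0.0561]
tcp_rot: [[0.151, 0.989, -0.0], [0.989, -0.151, 0.0], [0.0, -0.0, -1.0]]
force: [0.2, -0.1, -0.4]
opening: 0.5
grasp_force: 0.0
```

```bash
python3 look.py w4 0 -43 415
python3 - <<'E'
from fit import *
P=np.load("P.npy");st=bot.read_state();p=capture("wrist");im=cv2.cvtColor(p["pixels"],cv2.COLOR_RGB2BGR)
for B in RAILS: cv2.polylines(im,[cv2.convexHull(np.float32(proj(p,put(P,B),st))).astype(int)],1,(0,0,255),1)
cv2.imwrite("pics/w4o.png",im)
E
```

```text
w (array([  0.59331415, -43.35841313]), np.float64(0.048479505653959996)) 1.83
t (array([-4.26804085,  2.81893975]), np.float64(4.788524930961441)) 1.12
tcp (array([-4.95163159e-02, -1.19914967e+02]), np.float64(0.015507710475742922)) 0.05606674998073314 [ 0.23 -0.11 -0.35] 8.5167
```

View pics/w4o.png

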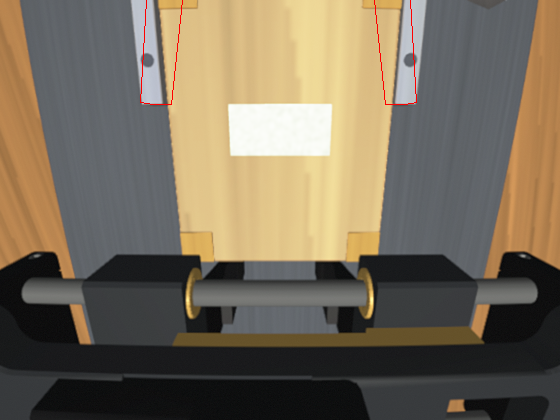

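The rail ends at row 104 match the prediction. The red sides taper because far points fold outside the image. I'll check the lateral centring with near points only.

Run:
```python
from fit import *
P=np.load("P.npy");st=bot.read_state();p=capture("wrist");im=p["pixels"].astype(int)
# per row: case edges (R-B) and rail edges (brightness)
for r in (30,60,90):
    wood=cv2.GaussianBlur((im[...,0]-im[...,2]).astype(np.float32),(1,5),0)[r]>45
    w=np.flatnonzero(wood[120:440])+120
    g=im[r].sum(1)/3; steel=np.flatnonzero((g>140)&~wood)
    for nm,side in (("L",steel[(steel<220)&(steel>90)]),("R",steel[(steel>340)&(steel<470)])):
        X=back(p,[(side.min()-.5,r),(side.max()+.5,r)],0.028,st); print(r,nm,side.min(),side.max(),[np.round(rel([*x[:2],P[2]],P)[0],1) for x in X])
    X=back(p,[(w.min()-.5,r),(w.max()+.5,r)],0.062,st); print(r,"case",w.min(),w.max(),[np.round(rel([*x[:2],P[2]],P)[0],1) for x in X])
```

```text
30 L 134 155 [array([-75.3,   6. ]), array([-63.7,   5.8])]
30 R 401 423 [array([63.2,  5.7]), array([75.4,  6. ])]
30 case 161 398 [array([-48.5,  -4. ]), array([49.7, -4. ])]
60 L 137 157 [array([-75.4,  -8.4]), array([-64. ,  -8.7])]
60 R 399 420 [array([63.5, -8.7]), array([75.4, -8.5])]
60 case 164 395 [array([-48.4, -15.5]), array([ 49.5, -15.5])]
90 L 140 160 [array([-75.5, -23.5]), array([-63.9, -23.7])]
90 R 396 416 [array([ 63.4, -23.7]), array([ 75. , -23.5])]
90 case 166 393 [array([-48.6, -27.5]), array([ 49.8, -27.5])]
```

The case is 0.6 mm off centre with about 13–14 mm free each side, so I push on.

{"name": "jog_arm", "arguments": {"rows": "0.5 0.004 0 0 0 0 0;0.5 0.012 0 0 0 0 0;0.5 0.022 0 0 0 0 0;0.5 0.032 0 0 0 0 0;0.5 0.042 0 0 0 0 0;0.5 0.052 0 0 0 0 0;0.5 0.062 -0.001 0 0 0 0;0.5 0.072 -0.001 0 0 0 0;0.5 0.082 -0.001 0 0 0 0;0.5 0.092 -0.001 0 0 0 0;0.5 0.102 -0.001 0 0 0 0;0.5 0.112 -0.001 0 0 0 0;0.5 0.122 -0.001 0 0 0 0;0.5 0.132 -0.001 0 0 0 0;0.5 0.142 -0.001 0 0 0 0;0.5 0.152 -0.001 0 0 0 0;0.5 0.16 -0.001 0 0 0 0;0.5 0.166 -0.001 0 0 0 0;0.5 0.17 -0.001 0 0 0 0;0.5 0.17 -0.001 0 0 0 0"}}

```text
time_s: 10.38
position: [0.5611, -0.0239, 0.056]
tcp_rot: [[0.151, 0.989, -0.0], [0.989, -0.151, 0.001], [0.001, -0.0, -1.0]]
force: [0.5, -0.2, 0.4]
opening: 0.496
grasp_force: 0.0
```

```bash
python3 look.py w5 0 41 415
```

```text
w (array([ 0.04188616, 41.7578107 ]), np.float64(0.04841519397142313)) 1.7
t (array([-5.42879092, 39.11029364]), np.float64(-3.2594543270534735)) 1.91
tcp (array([ -0.5665991, -34.8162235]), np.float64(0.010991253877638782)) 0.05602354049816339 [ 0.51 -0.21  0.43] 10.3833
```

{"name": "jog_arm", "arguments": {"rows": "0.5 0.004 0 0 0 0 0;0.5 0.012 0 0 0 0 0;0.5 0.022 0 0 0 0 0;0.5 0.032 0 0 0 0 0;0.5 0.042 0 0 0 0 0;0.5 0.052 0 0 0 0 0;0.5 0.062 0 0 0 0 0;0.5 0.072 0 0 0 0 0;0.5 0.082 0 0 0 0 0;0.5 0.092 0 0 0 0 0;0.5 0.102 0 0 0 0 0;0.5 0.112 0 0 0 0 0;0.5 0.122 0 0 0 0 0;0.5 0.132 0 0 0 0 0;0.5 0.142 0 0 0 0 0;0.5 0.152 0 0 0 0 0;0.5 0.16 0 0 0 0 0;0.5 0.167 0 0 0 0 0;0.5 0.172 0 0 0 0 0;0.5 0.172 0 0 0 0 0"}}

```text
time_s: 12.15
position: [0.5742, 0.0611, 0.0561]
tcp_rot: [[0.151, 0.989, 0.0], [0.989, -0.151, 0.0], [0.0, 0.0, -1.0]]
force: [0.3, 1.1, 0.0]
opening: 0.502
grasp_force: 0.0
```

```bash
python3 look.py w6 0 127 415
```

```text
w (array([  0.20234074, 127.81610325]), np.float64(0.07181563946369894)) 1.71
t (array([  5.18757607, 120.49923194]), np.float64(9.661003116411965)) 2.72
tcp (array([-0.43333149, 51.25281121]), np.float64(0.02195619767123418)) 0.056128651658119554 [0.3  1.06 0.04] 12.15
```

{"name": "jog_arm", "arguments": {"rows": "0.5 0.003 0 0 0 0 0;0.5 0.006 0 0 0 0 0;0.5 0.009 0 0 0 0 0;0.5 0.012 0 0 0 0 0;0.5 0.015 0 0 0 0 0;0.5 0.018 0 0 0 0 0;0.5 0.02 0 0 0 0 0;0.5 0.022 0 0 0 0 0;0.5 0.024 0 0 0 0 0;0.5 0.026 0 0 0 0 0;0.5 0.027 0 0 0 0 0;0.5 0.028 0 0 0 0 0;0.5 0.029 0 0 0 0 0;0.5 0.03 0 0 0 0 0;0.5 0.031 0 0 0 0 0;0.5 0.032 0 0 0 0 0;0.5 0.033 0 0 0 0 0;0.5 0.034 0 0 0 0 0"}}

```text
time_s: 13.75
position: [0.5766, 0.0773, 0.0561]
tcp_rot: [[0.151, 0.989, -0.0], [0.989, -0.151, -0.0], [-0.0, -0.0, -1.0]]
force: [-0.5, -2.9, 1.8]
opening: 0.496
grasp_force: 1.5
```

```bash
python3 look.py w7 0 144 415
```

```text
w (array([7.13872233e-02, 1.44139867e+02]), np.float64(0.03490043222230219)) 1.68
t (array([  3.21662788, 137.82060031]), np.float64(8.313547420057219)) 3.08
tcp (array([-0.48525103, 67.58156632]), np.float64(0.011236253071745318)) 0.056065698299798496 [-0.53 -2.94  1.79] 13.75
```

{"name": "jog_arm", "arguments": {"rows": "0.5 0.001 0 0 0 0 0;0.5 0.002 0 0 0 0 0;0.5 0.003 0 0 0 0 0;0.5 0.004 0 0 0 0 0;0.5 0.005 0 0 0 0 0;0.5 0.006 0 0 0 0 0"}}

```text
time_s: 14.35
position: [0.577, 0.0802, 0.056]
tcp_rot: [[0.151, 0.989, -0.0], [0.989, -0.151, -0.0], [-0.0, -0.0, -1.0]]
force: [-0.9, -2.2, 1.2]
opening: 0.501
grasp_force: 1.5
```

{"name": "jog_arm", "arguments": {"rows": "0.5 0.001 0 0 0 0 0;0.5 0.002 0 0 0 0 0;0.5 0.003 0 0 0 0 0"}}

```text
time_s: 14.6
position: [0.5773, 0.0817, 0.056]
tcp_rot: [[0.151, 0.989, -0.0], [0.989, -0.151, -0.0], [-0.0, -0.0, -1.0]]
force: [-0.6, -2.4, 2.6]
opening: 0.502
grasp_force: 1.5
```

TCP is at y ≈ 72 in the plate frame with 2.4 N of sliding force, so the stop should be close.

{"name": "jog_arm", "arguments": {"rows": "0.5 0.001 0 0 0 0 0;0.5 0.002 0 0 0 0 0"}}

```text
time_s: 14.77
position: [0.5774, 0.0827, 0.056]
tcp_rot: [[0.151, 0.989, -0.0], [0.989, -0.151, 0.0], [0.0, -0.0, -1.0]]
force: [-0.5, -3.0, 3.0]
opening: 0.499
grasp_force: 1.4
```

{"name": "jog_arm", "arguments": {"rows": "0.5 0.001 0 0 0 0 0;0.5 0.002 0 0 0 0 0"}}

```text
time_s: 14.93
position: [0.5775, 0.0835, 0.056]
tcp_rot: [[0.151, 0.989, -0.0], [0.989, -0.151, -0.001], [-0.001, -0.0, -1.0]]
force: [-1.4, -5.8, 1.7]
opening: 0.495
grasp_force: 2.7
```

{"name": "jog_arm", "arguments": {"rows": "0.5 0.001 0 0 0 0 0;0.5 0.002 0 0 0 0 0"}}

```text
time_s: 15.1
position: [0.5776, 0.0835, 0.056]
tcp_rot: [[0.15, 0.989, -0.001], [0.989, -0.15, -0.002], [-0.002, -0.0, -1.0]]
force: [-1.4, -8.7, 2.3]
opening: 0.497
grasp_force: 4.5
```

The force rises and the motion has stopped, so the case is on the stop. I hold briefly, retreat straight back, then rise for a check.

{"name": "jog_arm", "arguments": {"rows": "0.5 0.001 0 0 0 0 0;0.5 0.001 0 0 0 0 0;0.5 -0.002 0 0 0 0 0;0.5 -0.01 0 0 0 0 0;0.5 -0.03 0 0 0 0 0;0.5 -0.06 0 0 0 0 0;0.5 -0.08 0 0 0 0 0;0.5 -0.08 0 0 0 0 0;0.5 -0.08 0 -0.06 0 0 0;0.5 -0.08 0 -0.14 0 0 0;0.5 -0.08 0 -0.22 0 0 0;0.5 -0.08 0 -0.3 0 0 0;0.5 -0.08 0 -0.38 0 0 0;0.5 -0.08 0 -0.46 0 0 0;0.5 -0.08 0 -0.54 0 0 0;0.5 -0.08 0 -0.54 0 0 0;0.5 -0.08 0 -0.54 0 0 0"}}

```text
time_s: 16.52
position: [0.573, 0.0454, 0.3292]
tcp_rot: [[0.151, 0.989, 0.007], [0.989, -0.151, -0.0], [0.001, 0.007, -1.0]]
force: [0.2, -0.3, 0.1]
opening: 0.5
grasp_force: 0.0
```

```bash
python3 look.py w8 0 150 240
```

```text
w (array([ -0.38728391, 148.83362659]), np.float64(-0.06157402909114407)) 0.78
t (array([  1.97514026, 147.30556725]), np.float64(1.5033678669234316)) 1.15
tcp (array([ 0.75187919, 35.5142339 ]), np.float64(0.019877429197006927)) 0.32916072657312173 [ 0.21 -0.34  0.15] 16.5167
```

View pics/w8.png

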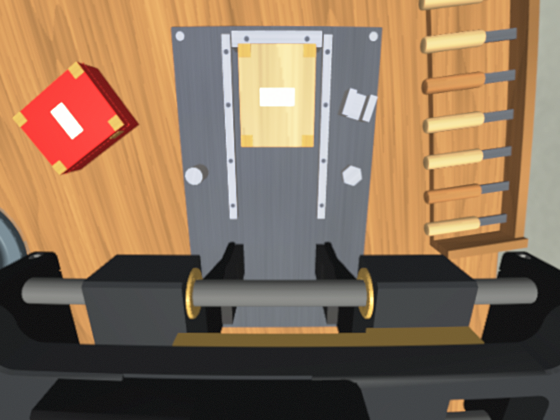

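The picture shows the case between the rails. Its leading edge meets the stop at row 43, it is square, and there are clear gaps to both rails (columns 238 and 316 against rails at 229 and 325). The gripper is well clear, so I hand in.

```bash
python3 -c "
from rig import bot;print(bot.hand_in())"
```

```text
the job is handed in; nothing more can be done
None
```

The gauge case sits square against the stop, centred to within about 0.5 mm by the camera fit and with a visible gap to both rails. The touch on the stop read under 10 N, the arm finished clear, and the job was handed in just after 16.5 s.

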